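Refit the cleaned roller in the gluing machine

TASK

The long rubber roller is clean: put it back in the green gluing machine, with its white gear on the crank side. It goes in from the ledges at the open front, back against the two sprung keeper hooks so that they give way: both ends of its shaft must end up fully home in their slots with both keepers sprung shut over them, and nothing held. Leave the short roller and everything else on the bench where it is.

Things in the scene. Friction and masses are not known exactly. Their poses are not given: they have to be found in the camera images.
- roller: Long roller: black rubber body, 44 mm diameter, 140 mm long, on a 12 mm steel shaft that sticks out at both ends, a white gear on its +y end. Origin mid-body on the axis; y runs along the axis to the gear (any roll about it). 0.45 to 0.7 kg, balances within 6 mm of the origin. Starts level in its wooden rest, axis 50 mm above the table, gear facing any way.
- journal_gear (a point): On the roller's axis, 94 mm from mid-body on the gear side, on the bare 12 mm shaft (journal) that lies in a bearing. Bare shaft runs from 70 to 108 mm from mid-body; then the white gear, 40 mm diameter, 14 mm thick, to 122 mm.
- journal_plain (a point): On the roller's axis, 94 mm from mid-body at the end without gear. Bare 12 mm shaft from 70 to 106 mm from mid-body.
- rest: Fixed wooden rest under the long roller: two end boards 80 mm wide, 12 mm thick, 60 mm high, 84 to 96 mm either side of its middle, with slots 18 mm wide and 16 mm deep open at the top; low rails 12 mm high join them. Origin under its middle at table height, y along the roller.
- rest_short: Fixed wooden rest of the same kind for the short roller: end boards 59 to 71 mm either side of its middle, 60 mm high. Origin under its middle at table height.
- roller_short: Short roller, not wanted: like the long one, but its rubber body is only 90 mm long. Origin mid-body on the axis, 50 mm above the table in its rest; y along the axis to its gear, whose outer face is 97 mm out. Leave it.
- gluer: Green gluing machine without its roller, fixed. Origin under its middle at table height; x points from its open front to its back, y to the crank side, z up. Base 200 x 230 mm. Two upright cheeks 12 mm thick, inner faces at y -74 and +74 mm. Between them only an open trough (rim 58 mm high), a scraper bar at x +50 mm (64 mm high) and, behind it, a housing 50 mm high.
- ledge_crank (a point): Middle of the crank-side lead-in ledge (machine x -32, y +80, z 100 mm). Each cheek's top edge, along machine x: front lip -63 to -56 mm, 107 mm high; flat level ledge -56 to -9, 100 mm high; bearing slot -9 to +9, floor 89 mm high; back wall +9 to +45, 120 mm high. A roller on the ledges has its axis 106 mm high, in the slots 95 mm.
- ledge_plain (a point): Middle of the lead-in ledge on the cheek without crank (machine x -32, y -80, z 100 mm); that cheek has the same outline.
- bearing_crank (a point): Where the axis of the seated journal lies in the crank-side bearing, in the keeper's plane: machine x 0, y +94, z 95 mm.
- bearing_plain (a point): The same in the bearing on the side without crank: machine x 0, y -94, z 95 mm.
- keeper_crank (a joint): Angle (rad) of the crank-side keeper, a sprung hook of 8 mm steel rod outside the cheek, in the plane y +94 mm, pivoted low (x -2, z 45 mm), nose over the slot. 0 = shut, nose tip at x -8 mm, 106 to 114 mm high; it grows to 0.6 as the top swings back (+x). A journal on the ledge meets it at axis x -13 mm: 2 to 3 N each. It springs over a journal that has dropped in.
- keeper_plain (a joint): Angle (rad) of the same keeper on the side without crank, in the plane y -94 mm: 0 shut, growing to 0.6 as its top swings back. Shut, a keeper does not let the journal out upwards.
- crank_hub (a point): Hub of the hand crank (machine x 33, y 132, z 76 mm). Its arm is 71 mm long with a wooden handle that reaches to y 183 mm; it may point any way and turns stiffly.
- jar: Jar, 68 mm diameter, 100 mm high, nearer the robot. Origin centre of its underside. Leave it.
- cutting_die: Steel strip cutting die, 102 x 58 mm, 32 mm high, nearer the robot. Origin under its middle. Leave it.
- solvent: Steel can, 72 mm diameter, 200 mm high, at the back. Origin centre of its underside. Leave it.
- tin: Flat tin box, 134 x 194 mm, 56 mm high, at the back. Origin centre of its underside. Leave it.
- hammer: Hammer lying at the back. Origin under its middle. Leave it.
- glue_brush: Brush lying at the back left. Origin under its middle. Leave it.
- cork_block: Cork block 100 x 70 x 45 mm at the back. Origin centre of its underside. Leave it.
Not all that is in view belongs to the job. What is shaped like the roller but blue is not meant.

How it is judged:
At the end, for the whole second after the job is handed in: The long roller lies at rest in the machine, both journals within 8 mm of the seated positions (gear end on the crank side) and both keepers sprung shut over them (within 0.06 rad) (distance between journal_gear and bearing_crank below 0.008 m and distance between journal_plain and bearing_plain below 0.008 m and value of joint each of keeper_crank, keeper_plain below 0.06 rad and linear speed of roller below 0.02 m/s and angular speed of roller below 0.3 rad/s); the robot touches nothing.
It fails at once if the short roller is moved more than 30 mm (distance of roller_short from where it was at the start of the episode above 0.03 m).
It fails at once if another thing on the bench is moved more than 30 mm (distance of any of jar, cutting_die, solvent, tin, hammer, glue_brush, cork_block from where it was at the start of the episode above 0.03 m).
It also fails if it takes over 58 s, if anything falls off the work surface, if the arm or the gripper's body presses on something with over 40 N, if the wrist force passes 120 N, or if a joint passes its speed limit or range.

ROBOT

A 6-joint arm with a two-finger parallel gripper is mounted at the origin on the work surface. World frame = base frame: x ahead of the robot, y to its left, z up, the work surface at z = 0. Lengths are in m, angles in rad, forces in N, time in s.
With the tool pointing down it reaches from about 0.275 to 0.775 m from the base axis. Payload 14.6 kg.
Tool frame: the origin (TCP) lies midway between the tips of the shut fingers; the grasp point (between the pads) lies behind it (hold_point_z is the z of the grasp point in the tool frame, in m); z points along the fingers, y is the line along which they close (so a half turn about z gives the same grasp; the last joint's range is limited). The gripper opens to 85 mm and grips with 20 to 120 N. Pads are 22 mm wide; open, the fingers measure 114 mm over their backs; the gripper's body (76 mm by 85 mm) begins 54 mm behind the grasp point. The pads swing forward as they close: fully open they stand 13 mm farther back than shut.
Start: joints at [-1.383, 0.263, -0.048, 1.259, 0, 1.415], TCP at [0.176, -0.494, 0.231] pointing down, gripper open.
Joint ranges: [-2.65, 2.65], [-0.89, 1.7], [-1.18, 1.37], [-2.13, 2.11], [-1.35, 1.29], [-3.14, 3.14]. Speed limits (rad/s): [1.89, 1.89, 2.57, 2.79, 3.14, 3.14].

INTERFACE

Orientations are given as a rotation vector (axis times angle).
In Python, from rig import read_state, get_image, hand_in, hold_point_z gives the robot as it stands.
- The arm moves only by the tool step_arm, never from a script. Its arguments are lists of equal length, an entry for each row: "linear": the shift along the tool's x, y, z in m, a list of three; "turn": the turn about the tool's z in rad. A call has 1 to 5 rows; each row is the pose to reach, as a shift and turn from the pose commanded when the call began, along the tool's axes at that moment; what a row does not reach only later rows make up. A row lasts 1/8 s, in which the tool goes at most 62.5 mm and 10.7 degrees, less where a joint would pass 70% of its speed; a pose out of reach is approached as far as the arm can. A call with a gripper value outside its range is refused whole. "grip" is the opening, from -1 (shut) to 1 (fully open), set as the call begins (left out, the last holds). The fingers move at their own pace and stop on an object; the grip force is fixed at half the most. Time passes only in rows, so rows that repeat a pose let the fingers close. It gives the time, the measured TCP pose, the force, the opening and the grip force at its end, in the units of the state.
- read_state(): the state, without advancing time (a new reading comes with each control period).
- get_image(name): name is "scene" or "top" or "wrist"; returns a dict with "frame" (384x512x3 uint8, red, green, blue), "vfov" (degrees; the focal length in pixels is half the picture's height over the tangent of half this angle, whatever the lens; pixels are square), "cx", "cy" (the principal point, pixels), "k1" (the pictures are not rectified: a ray, as slopes to the right and down, at radius r is drawn at 1 + k1 r^2 times it, then the intrinsics apply), "rvec" (rotation vector, rad) and "tvec" (3), from world to camera coordinates, as OpenCV has them; the wrist camera has in their place "tool_from_camera" (4x4, takes a point from camera to tool coordinates, whose origin is the TCP and whose axes are the flange's). Camera axes: x right, y down, z forward; pixel columns grow to the right and rows downward; lengths in m; the calibration is good to about 2 mm. A picture is of the moment at which its call begins: read the wrist's pose just before it. There is no depth.
- hand_in(): hands the job in; it is judged then, once.
The state is a dict: "time_s": time; "joints": joint angles; "joint_velocities": joint speeds; "joint_torque": joint torques, N m; "eef_pos": TCP position; "eef_rot": TCP orientation; "contact_force": force on the tool from outside, world axes, zero at the start; "ft_torque": the same for the moment, N m; "width": finger opening in m; "gripper_force": force on a finger pad.
Only numpy, scipy, OpenCV 4.12 (cv2) and the standard library are available. Lean on these libraries where they do the work, as an engineer would, in place of code of your own. Each camera call takes 0.05 s, during which the arm holds its last target. There are 200 camera calls.

## Working session

There is one attempt and no reset: what is moved stays moved. The work goes in short steps, Python scripts to look and compute and a tool call to move; the robot and the scene stay as the last step left them, time stands still between calls to the robot, and variables do not carry over. Pictures are saved under pics/ and viewed, at most 10 in all, crops included, and the job is handed in when it is done.

Besides the shell and the picture viewer there is one more tool, called after "Emit:" by a JSON object that holds its "op" and its "data", one argument or row to a line. step_arm: Moves the arm, as the interface text tells. Its arguments: {"type":"object","properties":{"linear":{"type":"array"},"turn":{"type":"array"},"grip":{"type":"number"}},"required":["linear","turn"]}

```bash
mkdir -p pics; ls
python3 - <<'E'
from rig import *
import cv2,json
s=read_state();print({k:s[k] for k in('time_s','eef_pos','eef_rot','width')},hold_point_z)
for n in("scene","top"):
    d=get_image(n);cv2.imwrite(f"pics/{n}0.png",cv2.resize(d["frame"][:,:,::-1],(800,600)));cv2.imwrite(f"pics/{n}_raw.png",d["frame"][:,:,::-1])
    print({k:d[k] for k in d if k!="frame"})
E
```

```text
pics
{'time_s': 0.0, 'eef_pos': array([ 0.17641841, -0.49419016,  0.23084239]), 'eef_rot': array([-3.09455849e+00, -5.35611925e-01, -1.88815042e-05]), 'width': 0.0851909070285375} -0.0187
{'vfov': 44.519072202232074, 'cx': 258.8863964245314, 'cy': 195.8697528005417, 'k1': -0.09811992865340081, 'rvec': array([ 1.88325637,  1.65532267, -0.63011634]), 'tvec': array([-0.05644867, -0.28006526,  2.08109011])}
{'vfov': 44.60186593062146, 'cx': 251.03953213256767, 'cy': 199.7914702276633, 'k1': -0.1438039210704558, 'rvec': array([ 2.11859348, -2.13291653,  0.16359306]), 'tvec': array([0.02516788, 0.48954245, 1.56876305])}
```

View pics/top0.png

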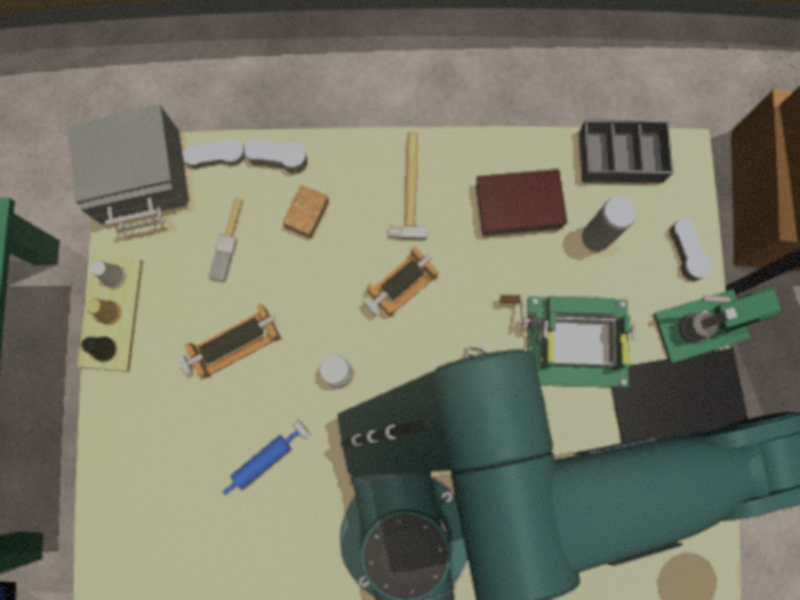

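View pics/scene0.png

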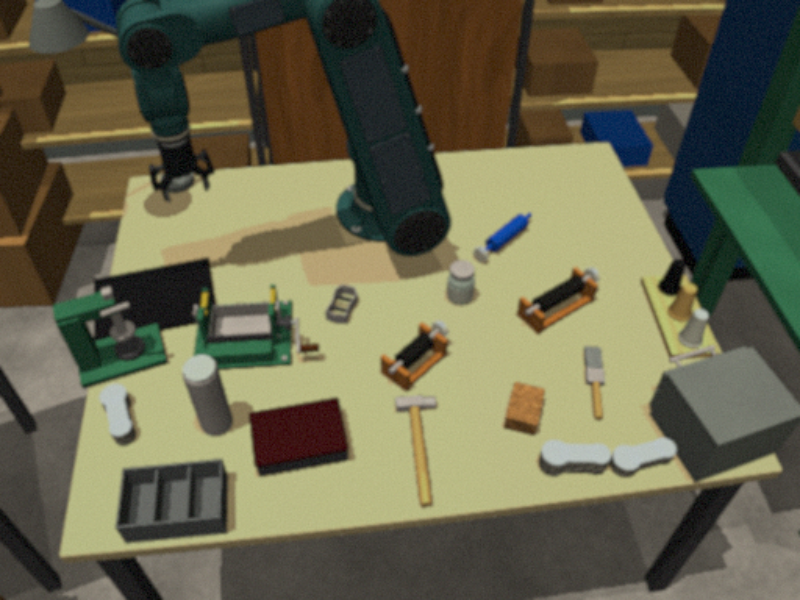

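The top view shows world +x up and +y left. The long roller is in the left rest at about (232,343), with its white gear at (188,365). The gluer is at (580,340) with its crank on the left at (520,310), so machine x is roughly world +x. The short roller is at (400,283), the jar at (335,371), and the blue decoy at (262,462).

```bash
cat > h.py <<'E'
import numpy as np, cv2
from scipy.spatial.transform import Rotation as R
from rig import *
def grab(n):
    s=read_state(); d=get_image(n)
    f=192/np.tan(np.radians(d["vfov"])/2)
    d["K"]=np.array([[f,0,d["cx"]],[0,f,d["cy"]],[0,0,1]]); d["D"]=np.array([d["k1"],0,0,0,0])
    if n=="wrist":
        T=np.eye(4);T[:3,:3]=R.from_rotvec(s["eef_rot"]).as_matrix();T[:3,3]=s["eef_pos"]
        W=T@np.array(d["tool_from_camera"]); d["R"]=W[:3,:3];d["C"]=W[:3,3]
    else:
        M=R.from_rotvec(d["rvec"]).as_matrix();d["R"]=M.T;d["C"]=-M.T@d["tvec"]
    return d
def cast(d,px,z):
    p=cv2.undistortPoints(np.array(px,float).reshape(-1,1,2),d["K"],d["D"]).reshape(-1,2)
    v=np.c_[p,np.ones(len(p))]@d["R"].T
    return d["C"]+v*((z-d["C"][2])/v[:,2])[:,None]
def proj(d,P):
    M=d["R"].T
    return cv2.projectPoints(np.array(P,float).reshape(-1,3),cv2.Rodrigues(M)[0],-M@d["C"],d["K"],d["D"])[0].reshape(-1,2)
def blobs(mask,amin=20):
    n,l,st,c=cv2.connectedComponentsWithStats(mask.astype(np.uint8))
    return [(st[i,4],np.round(c[i],1),l==i) for i in range(1,n) if st[i,4]>=amin]
E
python3 - <<'E'
from h import *
d=grab("top");f=d["frame"].astype(int);hsv=cv2.cvtColor(d["frame"],cv2.COLOR_RGB2HSV)
box=lambda m,x0,x1,y0,y1:(np.pad(m[y0:y1,x0:x1],((y0,384-y1),(x0,512-x1))))
m=box(f.max(2)<70,110,185,190,245)
for a,c,l in blobs(m,100):
    ys,xs=np.nonzero(l);r=cv2.minAreaRect(np.c_[xs,ys].astype(np.float32));b=cv2.boxPoints(r)
    print("black",a,c,cast(d,[r[0]],.05),cast(d,b,.05).round(3).tolist(),r[1])
m=box((hsv[...,1]<50)&(f.min(2)>130),105,140,215,250)
for a,c,l in blobs(m,10): print("white",a,c,cast(d,[c],.05))
m=box((hsv[...,0]>50)&(hsv[...,0]<85)&(hsv[...,1]>100),325,415,180,255)
for a,c,l in blobs(m,50):
    ys,xs=np.nonzero(l);r=cv2.minAreaRect(np.c_[xs,ys].astype(np.float32));b=cv2.boxPoints(r)
    print("green",a,c,r,cast(d,b,.02).round(3).tolist())
m=box((hsv[...,0]>22)&(hsv[...,0]<34)&(hsv[...,1]>150),340,410,190,250)
for a,c,l in blobs(m,5): print("yel",a,c,cast(d,[c],.1))
cv2.imwrite("pics/crop.png",np.hstack([cv2.resize(d["frame"][185:250,100:190,::-1],None,fx=4.4,fy=4.4),cv2.resize(d["frame"][185:250,325:415,::-1],None,fx=4.4,fy=4.4)]))
E
```

```text
black 401 [147. 218.] [[0.42841783 0.3778282  0.05      ]] [[0.413, 0.448, 0.05], [0.477, 0.327, 0.05], [0.444, 0.308, 0.05], [0.38, 0.429, 0.05]] (10.761417388916016, 39.77045822143555)
white 511 [118.  234.3] [[0.37161853 0.47995955 0.05      ]]
```

View pics/crop.png

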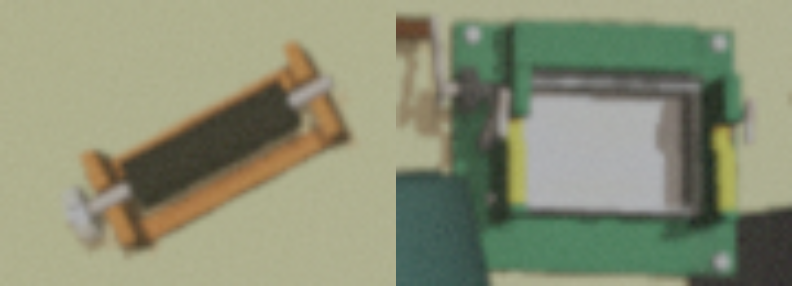

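```bash
cat >> h.py <<'E'
def go(x,y,z,ax=None):
    """shift+turn to TCP x,y,z with tool x axis along angle of direction ax (mod pi)"""
    s=read_state();M=R.from_rotvec(s["eef_rot"]).as_matrix()
    l=M.T@(np.array([x,y,z])-s["eef_pos"])
    t=0
    if ax is not None:
        v=M.T@np.array([ax[0],ax[1],0]); t=np.arctan2(v[1],v[0]); t=(t+np.pi/2)%np.pi-np.pi/2
    print("linear",l.round(4).tolist(),"turn",round(float(t),4),"dist",np.linalg.norm(l).round(3),"j",s["joints"].round(3))
E
python3 - <<'E'
from h import *
d=grab("top")
g=cast(d,[[371,219]],.06)[0];print(g, cast(d,[[343,191],[406,187],[407,246]],.02))
d=grab("wrist");print(np.array(d["tool_from_camera"]).round(3),d["vfov"])
go(g[0]-.05,g[1],.35,(0,1))
E
```

```text
[ 0.41708147 -0.38550085  0.06      ] [[ 0.52207492 -0.30052303  0.02      ]
 [ 0.53492431 -0.52708421  0.02      ]
 [ 0.326237   -0.51852063  0.02      ]]
[[-0.    -0.959 -0.284  0.072]
 [ 1.    -0.     0.     0.001]
 [-0.    -0.284  0.959 -0.143]
 [ 0.     0.     0.     1.   ]] 62.133555200595474
linear [0.2161, -0.0385, -0.1189] turn -1.228 dist 0.25 j [-1.383  0.263 -0.049  1.259  0.     1.416]
```

Emit:
{"op": "step_arm", "data": {
  "linear": [
    [0.055,-0.013,-0.024],
    [0.11,-0.026,-0.048],
    [0.165,-0.04,-0.072],
    [0.22,-0.053,-0.096],
    [0.27,-0.066,-0.119]
  ],
  "turn": [-0.18,-0.36,-0.54,-0.72,-0.9]
}}

```text
time_s: 0.88
eef_pos: [0.41, -0.3402, 0.3511]
eef_rot: [2.548, 1.837, 0.0]
contact_force: [-0.5, -1.9, -0.5]
width: 0.0858
gripper_force: 0.0
```

```bash
python3 -c "
from h import *
go(.41,-.34,.35,(0,1))"
```

```text
linear [0.0002, -0.0, 0.0011] turn -0.3217 dist 0.001 j [-0.846  0.274  0.29   1.586  0.     1.047]
```

Emit:
{"op": "step_arm", "data": {
  "linear": [
    [0,0,0],
    [0,0,0],
    [0,0,0]
  ],
  "turn": [-0.18,-0.32,-0.32]
}}

```text
time_s: 1.25
eef_pos: [0.4087, -0.3415, 0.3502]
eef_rot: [-2.231, -2.212, -0.0]
contact_force: [-0.1, -0.5, -0.3]
width: 0.0854
gripper_force: 0.0
```

Run:
```python
from h import *
d=grab("wrist")
cv2.imwrite("pics/w_raw.png",d["frame"][:,:,::-1]);cv2.imwrite("pics/w1.png",cv2.resize(d["frame"][:,:,::-1],(800,600)))
import pickle;pickle.dump(d,open("w1.pkl","wb"))
```

```text
(no output)
```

View pics/w1.png

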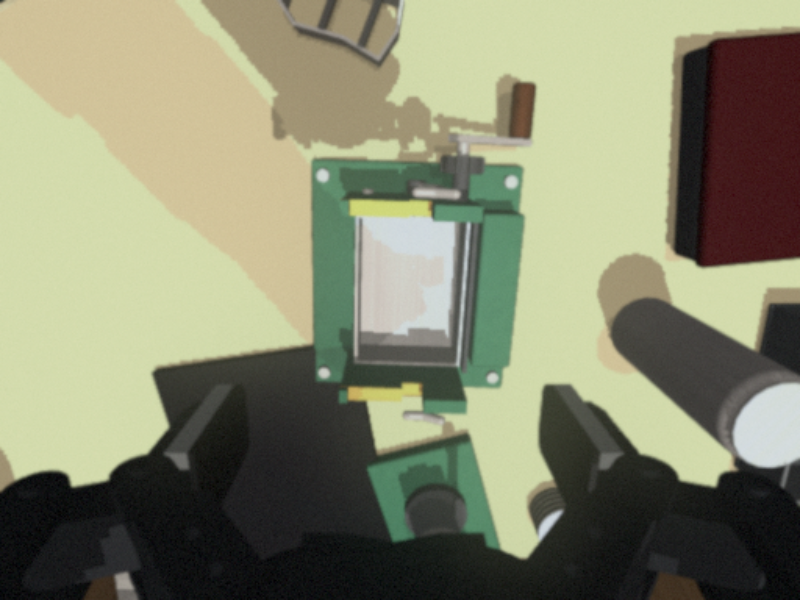

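The wrist view (right = world +x, up = +y) shows the gluer's crank ledge in yellow at (390,208), the plain ledge at (385,393), the keepers at (437,192) and (423,417), and base bolts at (322,176), (511,182), (323,373) and (492,378).

Run:
```python
from h import *
import pickle
d=pickle.load(open("w1.pkl","rb"));f=d["frame"].astype(int);hsv=cv2.cvtColor(d["frame"],cv2.COLOR_RGB2HSV)
for p in((390,208),(385,393),(405,392),(440,213),(437,192)):
    q=(int(p[0]*.64),int(p[1]*.64));print(p,d["frame"][q[1],q[0]],hsv[q[1],q[0]])
m=np.zeros((384,512),bool);m[120:262,205:285]=True
y=m&(hsv[...,0]>18)&(hsv[...,0]<36)&(hsv[...,1]>110)
cen=[]
for a,c,l in blobs(y,25):
    ys,xs=np.nonzero(l);r=cv2.minAreaRect(np.c_[xs,ys].astype(np.float32))
    print("yel",a,c,cast(d,[c],.1).round(4),"box",cast(d,cv2.boxPoints(r),.1)[:,:2].round(4).tolist())
w=np.zeros_like(m);w[105:250,195:340]=True;w&=(hsv[...,1]<45)&(f.min(2)>150)
P=[]
for a,c,l in blobs(w,8):
    if a<100: print("white",a,c,cast(d,[c],.02).round(4))
```

```text
(390, 208) [206 214 122] [ 33 110 214]
(385, 393) [205 203 112] [ 29 116 205]
(405, 392) [205 205 112] [ 30 116 205]
(440, 213) [ 95 145 114] [ 71  88 145]
(437, 192) [176 171 163] [ 18  19 176]
yel 203 [238.  131.6] [[ 0.3929 -0.3088  0.1   ]] box [[0.3757, -0.3139], [0.376, -0.3043], [0.4221, -0.3047], [0.4221, -0.3144]]
yel 45 [269.6 131.3] [[ 0.4314 -0.3088  0.1   ]] box [[0.4221, -0.3059], [0.4379, -0.306], [0.438, -0.3145], [0.4221, -0.3144]]
yel 348 [244.6 250.8] [[ 0.3985 -0.469   0.1   ]] box [[0.3687, -0.4631], [0.4315, -0.4597], [0.4324, -0.4744], [0.3689, -0.4778]]
white 55 [206.2 111.9] [[ 0.3441 -0.288   0.02  ]]
white 56 [326.9 116.2] [[ 0.5189 -0.2955  0.02  ]]
white 36 [207.1 238.4] [[ 0.3359 -0.4868  0.02  ]]
white 38 [315.  241.5] [[ 0.5109 -0.494   0.02  ]]
```

Emit:
{"op": "step_arm", "data": {
  "linear": [
    [0.06,0,0],
    [0.12,0,0],
    [0.18,0,0],
    [0.24,0,0],
    [0.3,0,0]
  ],
  "turn": [-0.03,-0.06,-0.09,-0.12,-0.15]
}}

```text
time_s: 1.92
eef_pos: [0.4105, -0.0399, 0.3504]
eef_rot: [2.062, 2.37, 0.0]
contact_force: [1.2, 0.4, -0.2]
width: 0.0854
gripper_force: 0.0
```

Emit:
{"op": "step_arm", "data": {
  "linear": [
    [0.06,0,0.02],
    [0.12,0,0.04],
    [0.18,0,0.06],
    [0.24,0,0.08],
    [0.3,0,0.1]
  ],
  "turn": [-0.06,-0.12,-0.18,-0.24,-0.3]
}}

```text
time_s: 2.55
eef_pos: [0.3684, 0.2537, 0.251]
eef_rot: [1.683, 2.652, 0.001]
contact_force: [1.1, -1.3, 1.0]
width: 0.0855
gripper_force: 0.0
```

```bash
python3 -c "
from h import *
go(.405,.422,.25,(-.47,.88))"
```

```text
linear [0.1367, 0.1048, 0.0011] turn -0.0506 dist 0.172 j [ 0.421  0.123 -0.177  1.27  -0.     1.551]
```

Emit:
{"op": "step_arm", "data": {
  "linear": [
    [0.046,0.035,0],
    [0.092,0.07,0],
    [0.137,0.105,0],
    [0.137,0.105,0]
  ],
  "turn": [-0.05,-0.05,-0.05,-0.05]
}}

```text
time_s: 3.05
eef_pos: [0.4056, 0.4233, 0.25]
eef_rot: [-1.615, -2.694, 0.002]
contact_force: [-0.2, -0.7, -0.4]
width: 0.0857
gripper_force: 0.0
```

Run:
```python
from h import *
d=grab("wrist")
cv2.imwrite("pics/w2.png",cv2.resize(d["frame"][:,:,::-1],(800,600)))
import pickle;pickle.dump(d,open("w2.pkl","wb"))
```

```text
(no output)
```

View pics/w2.png

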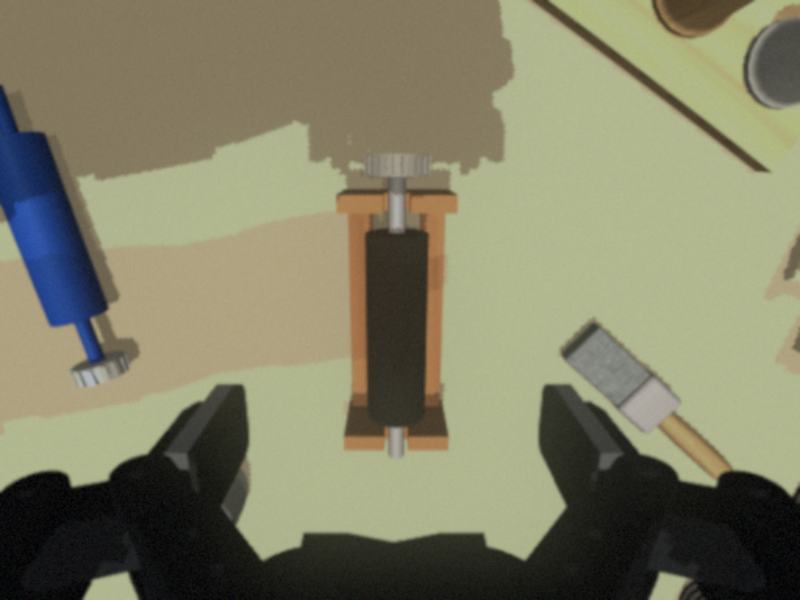

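The roller is upright in the view. Its body spans (366–428, 230–425), the gear is at (398,165) and the plain shaft end is at (396,455). The gear is at the top (+y) end, as expected.

Run:
```python
from h import *
import pickle
d=pickle.load(open("w2.pkl","rb"));f=d["frame"].astype(int)
m=np.zeros((384,512),bool);m[140:280,228:280]=True
m&=f.max(2)<75
a,c,l=max(blobs(m,100),key=lambda b:b[0]);ys,xs=np.nonzero(l)
L=[(xs[ys==r].min()+xs[ys==r].max())/2 for r in range(160,256)]
p=np.polyfit(range(160,256),L,1);w=np.mean([np.ptp(xs[ys==r])+1 for r in range(200,230)])
u=lambda v:np.polyval(p,v)
top=ys[np.abs(xs-u(ys))<2].min()-.5; bot=ys[np.abs(xs-u(ys))<2].max()+.5
print(p,w,top,bot)
col=f[:,int(round(u(220)))].sum(1);print("col 60-160",[(i,int(col[i])) for i in range(90,156,2)],[(i,int(col[i])) for i in range(264,300,2)])
A=cast(d,[[u(170),170]],.05)[0];B=cast(d,[[u(250),250]],.05)[0]
dr=(A-B)[:2];dr/=np.linalg.norm(dr);print("dir",dr)
g=cast(d,[[u(top),top]],.056)[0];b=cast(d,[[u(bot),bot]],.072)[0]
print("gear end",g,"plain end",b,"len",np.linalg.norm((g-b)[:2]))
print("mid",(g+b)[:2]/2)
```

```text
[-2.67566468e-03  2.53883325e+02] 36.9 149.5 272.5
col 60-160 [(90, 348), (92, 344), (94, 359), (96, 348), (98, 416), (100, 455), (102, 452), (104, 461), (106, 448), (108, 462), (110, 439), (112, 434), (114, 339), (116, 342), (118, 352), (120, 342), (122, 351), (124, 413), (126, 508), (128, 521), (130, 519), (132, 523), (134, 518), (136, 518), (138, 522), (140, 517), (142, 527), (144, 504), (146, 394), (148, 324), (150, 145), (152, 142), (154, 151)] [(264, 144), (266, 150), (268, 144), (270, 153), (272, 186), (274, 432), (276, 503), (278, 498), (280, 506), (282, 502), (284, 499), (286, 503), (288, 496), (290, 499), (292, 500), (294, 503), (296, 498), (298, 501)]
dir [-0.47037796  0.88246505]
gear end [0.39818131 0.44110931 0.056     ] plain end [0.46283381 0.31964529 0.072     ] len 0.1375988906330769
mid [0.43050756 0.3803773 ]
```

```bash
python3 -c "
from h import *
go(.4305,.3804,.031,(-.4704,.8825))"
```

```text
linear [-0.0481, 0.0032, 0.2195] turn 0.001 dist 0.225 j [ 0.666  0.365  0.155  1.362 -0.     1.746]
```

Emit:
{"op": "step_arm", "data": {
  "linear": [
    [-0.024,0.0016,0.05],
    [-0.048,0.0032,0.1],
    [-0.048,0.0032,0.14],
    [-0.048,0.0032,0.17],
    [-0.048,0.0032,0.2]
  ],
  "turn": [0,0,0,0,0]
}}

```text
time_s: 3.72
eef_pos: [0.4307, 0.3784, 0.0511]
eef_rot: [1.618, 2.692, 0.0]
contact_force: [-0.0, 0.8, 0.5]
width: 0.0853
gripper_force: 0.0
```

```bash
python3 -c "
from h import *
go(.4305,.3804,.031,(-.4704,.8825))"
```

```text
linear [0.0019, 0.0008, 0.0201] turn -0.0014 dist 0.02 j [ 0.579  0.456 -0.264  0.85  -0.     1.661]
```

Emit:
{"op": "step_arm", "data": {
  "linear": [
    [0,0,0.01],
    [0,0,0.02],
    [0,0,0.02]
  ],
  "turn": [0,0,0]
}}

```text
time_s: 4.1
eef_pos: [0.4309, 0.3797, 0.0317]
eef_rot: [1.614, 2.695, 0.0]
contact_force: [-0.2, -0.0, -0.4]
width: 0.0852
gripper_force: 0.0
```

```bash
python3 -c "
from h import *
go(.4305,.3804,.031,(-.4704,.8825))"
```

```text
linear [0.0008, -0.0, 0.0007] turn 0.0016 dist 0.001 j [ 0.58   0.477 -0.289  0.805 -0.     1.66 ]
```

Centred. Closing the gripper, then lifting.

Emit:
{"op": "step_arm", "data": {
  "linear": [
    [0,0,0],
    [0,0,0],
    [0,0,0],
    [0,0,0],
    [0,0,0]
  ],
  "turn": [0,0,0,0,0],
  "grip": -1
}}

```text
time_s: 4.72
eef_pos: [0.4311, 0.3801, 0.0322]
eef_rot: [1.613, 2.695, 0.002]
contact_force: [-0.6, -1.4, 6.5]
width: 0.0426
gripper_force: 59.8
```

Emit:
{"op": "step_arm", "data": {
  "linear": [
    [0,0,0],
    [0,0,0],
    [0,0,-0.02],
    [0,0,-0.05],
    [0,0,-0.1]
  ],
  "turn": [0,0,0,0,0]
}}

```text
time_s: 5.35
eef_pos: [0.4298, 0.3792, 0.1313]
eef_rot: [-1.613, -2.694, 0.005]
contact_force: [1.0, 0.7, -5.5]
width: 0.0428
gripper_force: 62.6
```

Run:
```python
from h import *
yaw=np.radians(-2.4);ex=np.array([np.cos(yaw),np.sin(yaw)]);ey=np.array([-np.sin(yaw),np.cos(yaw)])
O=np.array([.4275,-.391]);p=O-.034*ex
print(p,ey);go(p[0],p[1],.25,ey)
```

```text
[ 0.39352982 -0.38957623] [0.04187565 0.99912283]
linear [-0.6605, -0.3955, -0.1172] turn 0.5339 dist 0.779 j [ 0.581  0.394 -0.129  1.052 -0.     1.66 ]
```

Emit:
{"op": "step_arm", "data": {
  "linear": [
    [-0.03,-0.018,-0.045],
    [-0.08,-0.048,-0.09],
    [-0.13,-0.078,-0.117],
    [-0.18,-0.108,-0.117],
    [-0.23,-0.138,-0.117]
  ],
  "turn": [0.04,0.08,0.12,0.16,0.2]
}}

```text
time_s: 5.98
eef_pos: [0.4175, 0.1135, 0.2489]
eef_rot: [1.875, 2.52, 0.001]
contact_force: [1.7, -0.9, -5.1]
width: 0.0423
gripper_force: 63.0
```

```bash
python3 -c "
from h import *
go(.3935,-.3896,.25,(.0419,.9991))"
```

```text
linear [-0.475, -0.1675, -0.0011] turn 0.3333 dist 0.504 j [ 0.077  0.098 -0.212  1.26  -0.     1.356]
```

Emit:
{"op": "step_arm", "data": {
  "linear": [
    [-0.052,-0.0184,0],
    [-0.104,-0.0368,0],
    [-0.156,-0.055,0],
    [-0.208,-0.0735,0],
    [-0.26,-0.0917,0]
  ],
  "turn": [0.03,0.06,0.1,0.14,0.18]
}}

```text
time_s: 6.6
eef_pos: [0.4044, -0.1619, 0.2485]
eef_rot: [-2.095, -2.341, -0.0]
contact_force: [0.9, -0.8, -4.7]
width: 0.0421
gripper_force: 62.9
```

```bash
python3 -c "
from h import *
go(.3935,-.3896,.25,(.0419,.9991))"
```

```text
linear [-0.2251, -0.0359, -0.0016] turn 0.1524 dist 0.228 j [-0.568  0.104 -0.206  1.26   0.     0.892]
```

Emit:
{"op": "step_arm", "data": {
  "linear": [
    [-0.055,-0.009,0],
    [-0.11,-0.018,0.01],
    [-0.165,-0.027,0.025],
    [-0.225,-0.036,0.05],
    [-0.225,-0.036,0.05]
  ],
  "turn": [0.04,0.08,0.12,0.152,0.152]
}}

```text
time_s: 7.22
eef_pos: [0.3932, -0.3904, 0.1959]
eef_rot: [-2.267, -2.17, 0.0]
contact_force: [-0.0, 1.3, -5.0]
width: 0.0425
gripper_force: 62.8
```

Run:
```python
from h import *
import pickle
go(.3935,-.3896,.20,(.0419,.9991))
D={}
for n in("wrist","top","scene"): D[n]=grab(n)
pickle.dump(D,open("w3.pkl","wb"))
cv2.imwrite("pics/w3.png",cv2.resize(D["wrist"]["frame"][:,:,::-1],(800,600)))
```

```text
linear [0.0009, 0.0003, -0.0041] turn -0.0018 dist 0.004 j [-0.929  0.328 -0.05   1.196 -0.     0.686]
```

View pics/w3.png

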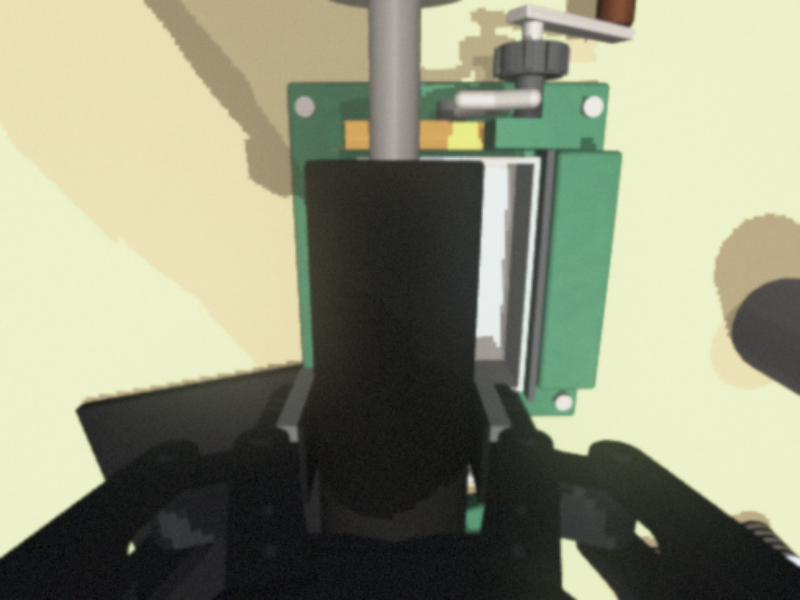

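The wrist view shows the roller held mid-body, with its rubber end at row 160 and its shaft at column 395. Behind it are the crank ledge in yellow (345–485, 135), the crank keeper (500,100), and the bolts at (304,106), (593,106) and (563,402).

Run:
```python
from h import *
import pickle
D=pickle.load(open("w3.pkl","rb"));d=D["wrist"];f=d["frame"].astype(int);hsv=cv2.cvtColor(d["frame"],cv2.COLOR_RGB2HSV)
s=read_state();M=R.from_rotvec(s["eef_rot"]).as_matrix();tx=M[:2,0];ty=M[:2,1];tc=s["eef_pos"]
O=np.array([.4275,-.391]);yaw=np.radians(-2.4)
def mach(p): q=np.array(p)[:2]-O; return np.round([q[0]*np.cos(yaw)+q[1]*np.sin(yaw),-q[0]*np.sin(yaw)+q[1]*np.cos(yaw)],4)
w=np.zeros((384,512),bool);w[55:275,180:390]=True;w&=(hsv[...,1]<60)&(f.min(2)>150)
P=[]
for a,c,l in blobs(w,8):
    if a<200: q=cast(d,[c],.02)[0]; print("white",a,c,q.round(4),mach(q))
y=np.zeros((384,512),bool);y[70:105,215:320]=True;y&=(hsv[...,0]>12)&(hsv[...,0]<36)&(hsv[...,1]>105)
for a,c,l in blobs(y,15):
    ys,xs=np.nonzero(l);e=cast(d,[[c[0],ys.min()-.5],[c[0],ys.max()+.5],[xs.min()-.5,c[1]],[xs.max()+.5,c[1]]],.1);print("yel",a,c,[mach(v).tolist() for v in e])
axz=tc[2]+.0187
col=f[:,248:258].sum((1,2))/10;g=np.diff(col[95:112]);r=95+np.argmin(g)+1;print("rub end row",r-.0,col[95:112].round())
q=cast(d,[[253,r]],axz+.022)[0];print("rub end top", mach(q),"tool",(q[:2]-tc[:2])@tx,(q[:2]-tc[:2])@ty)
q=cast(d,[[253,r]],axz+.006)[0];print("rub end at shaft top", mach(q),"tool",(q[:2]-tc[:2])@tx,(q[:2]-tc[:2])@ty)
print("tool mach",mach(tc),tx)
```

```text
white 147 [379.5  67.8] [ 0.5184 -0.2955  0.02  ] [0.0868 0.0993]
white 81 [388.1  82.5] [ 0.5275 -0.309   0.02  ] [0.0965 0.0861]
white 105 [194.5  67.8] [ 0.344  -0.2883  0.02  ] [-0.0877  0.0991]
white 37 [183.2 135.8] [ 0.327  -0.3512  0.02  ] [-0.1021  0.0355]
white 97 [360.5 257.5] [ 0.5103 -0.4936  0.02  ] [ 0.087 -0.099]
yel 303 [228.  86.] [[-0.0506, 0.0859], [-0.0508, 0.0729], [-0.0568, 0.0795], [-0.0446, 0.0794]]
yel 741 [288.1  86.3] [[-0.008, 0.0858], [-0.0076, 0.0729], [-0.0225, 0.0792], [0.0075, 0.0792]]
rub end row 103.0 [482. 479. 477. 479. 480. 478. 447. 319. 186. 136. 133. 132. 135. 130.
 133. 129. 128.]
rub end top [-0.0332  0.0692] tool 0.06693299893875829 0.00035737308085086503
rub end at shaft top [-0.0331  0.069 ] tool 0.06675259296628924 0.00039251760576341333
tool mach [-0.0334  0.0023] [0.03991466 0.99920272]
```

Run:
```python
from h import *
for i in range(3):
    s=read_state();print(s["time_s"],s["eef_pos"],s["contact_force"]);get_image("wrist")
```

```text
7.375 [ 0.39422297 -0.38731426  0.19832633] [ 0.57303869  0.7388193  -4.96589549]
7.425 [ 0.39445743 -0.3870519   0.19877401] [-0.03776245 -0.5124181  -4.74987187]
7.475 [ 0.3946073  -0.38697832  0.19901803] [ 0.86194046  0.83562404 -5.87955506]
```

Run:
```python
from h import *
yaw=np.radians(-2.4);ex=np.array([np.cos(yaw),np.sin(yaw)]);ey=np.array([-np.sin(yaw),np.cos(yaw)])
p=np.array([.4275,-.391])-.032*ex-.0003*ey
go(*p,.091,ey)
```

```text
linear [-0.0028, 0.0009, 0.1081] turn 0.0031 dist 0.108 j [-0.923  0.321 -0.051  1.197  0.     0.687]
```

Emit:
{"op": "step_arm", "data": {
  "linear": [
    [-0.0014,0.0005,0.03],
    [-0.0028,0.0009,0.06],
    [-0.0028,0.0009,0.085],
    [-0.0028,0.0009,0.1],
    [-0.0028,0.0009,0.1]
  ],
  "turn": [0.003,0.003,0.003,0.003,0.003]
}}

```text
time_s: 8.15
eef_pos: [0.3952, -0.3901, 0.0983]
eef_rot: [-2.267, -2.173, -0.0]
contact_force: [0.5, 0.4, -4.8]
width: 0.0422
gripper_force: 62.8
```

Emit:
{"op": "step_arm", "data": {
  "linear": [
    [0,0,0.004],
    [0,0,0.007],
    [0,0,0.007],
    [0,0,0.007]
  ],
  "turn": [0,0,0,0]
}}

```text
time_s: 8.65
eef_pos: [0.3952, -0.3908, 0.0916]
eef_rot: [2.269, 2.173, -0.0]
contact_force: [0.3, 0.8, -4.2]
width: 0.0423
gripper_force: 62.8
```

Run:
```python
from h import *
yaw=np.radians(-2.4);ex=np.array([np.cos(yaw),np.sin(yaw)]);ey=np.array([-np.sin(yaw),np.cos(yaw)])
p=np.array([.4275,-.391])-.032*ex-.0003*ey
go(*p,.089,ey)
import pickle
d=grab("wrist");pickle.dump(d,open("w4.pkl","wb"));cv2.imwrite("pics/w4.png",cv2.resize(d["frame"][:,:,::-1],(800,600)))
```

```text
linear [0.0009, 0.0003, 0.0026] turn -0.0012 dist 0.003 j [-0.926  0.394 -0.247  0.93  -0.     0.687]
```

View pics/w4.png

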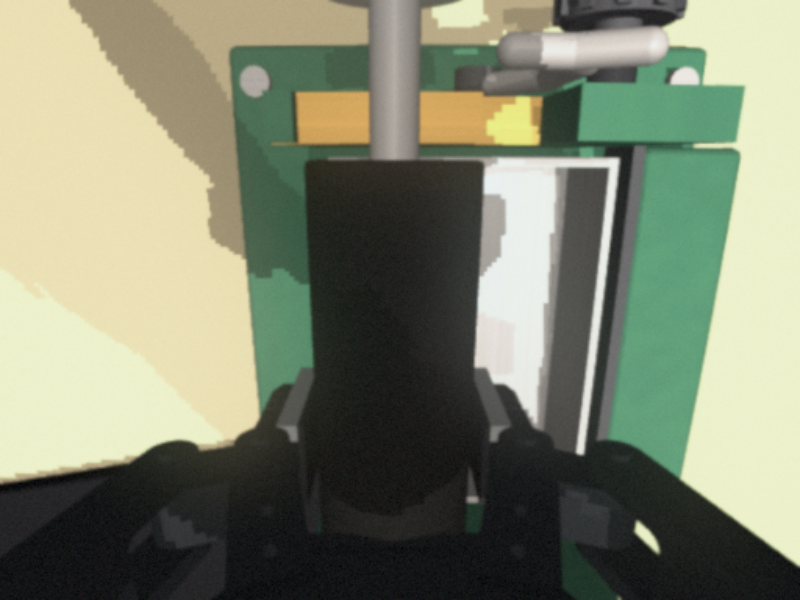

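The view shows a gap of about 3.5 mm between the rubber end (row 160) and the cheek's inner edge (row 145). The shaft is over the ledge, and the keeper nose at (510,50) is further back. I'm lowering onto the ledge and pushing back.

Emit:
{"op": "step_arm", "data": {
  "linear": [
    [0,0,0.0025],
    [0.0005,0.006,0.0025],
    [0.001,0.012,0.0025],
    [0.001,0.018,0.0025],
    [0.001,0.018,0.0025]
  ],
  "turn": [0,0,0,0,0]
}}

```text
time_s: 9.32
eef_pos: [0.4135, -0.3904, 0.0888]
eef_rot: [-2.268, -2.174, 0.0]
contact_force: [-0.8, -0.8, -5.3]
width: 0.0424
gripper_force: 62.8
```

Emit:
{"op": "step_arm", "data": {
  "linear": [
    [0,0.004,0],
    [0,0.008,0],
    [0,0.012,0],
    [0,0.015,0],
    [0,0.015,0]
  ],
  "turn": [0,0,0,0,0]
}}

```text
time_s: 9.95
eef_pos: [0.4279, -0.391, 0.0885]
eef_rot: [-2.268, -2.172, 0.001]
contact_force: [-5.7, 0.2, -6.1]
width: 0.0426
gripper_force: 62.7
```

Run:
```python
from h import *
yaw=np.radians(-2.4);ex=np.array([np.cos(yaw),np.sin(yaw)]);ey=np.array([-np.sin(yaw),np.cos(yaw)])
p=np.array([.4275,-.391])-.0003*ey
go(*p,.0765,ey)
```

```text
linear [-0.0004, -0.0003, 0.012] turn -0.0012 dist 0.012 j [-0.881  0.434 -0.188  0.951 -0.001  0.733]
```

Emit:
{"op": "step_arm", "data": {
  "linear": [
    [0,0,0.003],
    [0,0,0.006],
    [0,0,0.009],
    [0,0,0.0115],
    [0,0,0.0115]
  ],
  "turn": [0,0,0,0,0]
}}

```text
time_s: 10.58
eef_pos: [0.4285, -0.3913, 0.0776]
eef_rot: [2.268, 2.173, 0.0]
contact_force: [0.3, -0.6, -4.8]
width: 0.0423
gripper_force: 64.1
```

Emit:
{"op": "step_arm", "data": {
  "linear": [
    [0,0,0],
    [0,0,0]
  ],
  "turn": [0,0]
}}

```text
time_s: 10.82
eef_pos: [0.4282, -0.3912, 0.0775]
eef_rot: [2.269, 2.173, 0.0]
contact_force: [-0.4, -0.6, -5.6]
width: 0.0426
gripper_force: 64.1
```

Run:
```python
from h import *
yaw=np.radians(-2.4);ex=np.array([np.cos(yaw),np.sin(yaw)]);ey=np.array([-np.sin(yaw),np.cos(yaw)])
p=np.array([.4275,-.391])-.0003*ey
go(*p,.0765,ey);print(read_state()["ft_torque"])
import pickle
d=grab("wrist");pickle.dump(d,open("w5.pkl","wb"));cv2.imwrite("pics/w5.png",cv2.resize(d["frame"][:,:,::-1],(800,600)))
```

```text
linear [-0.0002, -0.0007, 0.001] turn -0.0011 dist 0.001 j [-0.881  0.442 -0.206  0.922  0.     0.733]
[-0.08105829 -0.03185329  0.01228251]
```

View pics/w5.png

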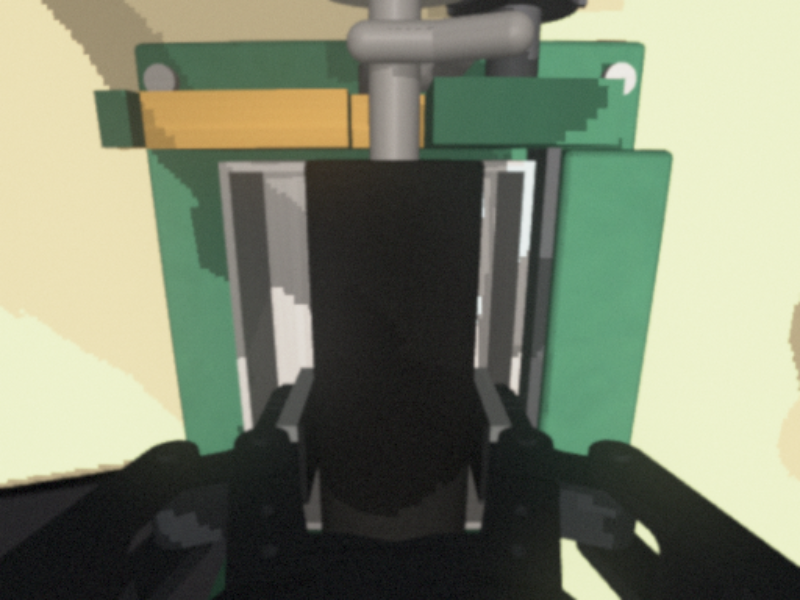

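The crank keeper now lies over the shaft at (395,40), and the push-back force has fallen to zero. I'm releasing and rising.

Emit:
{"op": "step_arm", "data": {
  "linear": [
    [0,0,0.001],
    [0,0,0.001]
  ],
  "turn": [0,0]
}}

```text
time_s: 11.12
eef_pos: [0.4283, -0.3912, 0.0772]
eef_rot: [2.268, 2.173, -0.0]
contact_force: [-2.1, 2.7, 7.0]
width: 0.0422
gripper_force: 65.3
```

Emit:
{"op": "step_arm", "data": {
  "linear": [
    [0,0,0],
    [0,0,0],
    [0,0,0],
    [0,0,0],
    [0,0,0]
  ],
  "turn": [0,0,0,0,0],
  "grip": 1
}}

```text
time_s: 11.75
eef_pos: [0.4282, -0.3911, 0.0764]
eef_rot: [-2.269, -2.173, -0.0]
contact_force: [0.3, 0.4, 0.5]
width: 0.0855
gripper_force: 0.0
```

Emit:
{"op": "step_arm", "data": {
  "linear": [
    [0,0,-0.02],
    [0,0,-0.06],
    [0.02,0,-0.11],
    [0.04,0,-0.16],
    [0.06,0,-0.21]
  ],
  "turn": [0,0,0,0,0]
}}

```text
time_s: 12.38
eef_pos: [0.4306, -0.3304, 0.2881]
eef_rot: [2.269, 2.173, 0.0]
contact_force: [0.8, -0.8, 0.4]
width: 0.0852
gripper_force: 0.0
```

Emit:
{"op": "step_arm", "data": {
  "linear": [
    [0,0,0],
    [0,0,0]
  ],
  "turn": [0,0]
}}

```text
time_s: 12.62
eef_pos: [0.4307, -0.3312, 0.2859]
eef_rot: [-2.268, -2.173, 0.0]
contact_force: [0.1, 0.1, -0.1]
width: 0.0854
gripper_force: 0.0
```

Run:
```python
from h import *
import pickle
d=grab("wrist");pickle.dump(d,open("w6.pkl","wb"));cv2.imwrite("pics/w6.png",cv2.resize(d["frame"][60:300,150:390,::-1],(600,600),interpolation=cv2.INTER_CUBIC))
yaw=np.radians(-2.4);ex=np.array([np.cos(yaw),np.sin(yaw)]);ey=np.array([-np.sin(yaw),np.cos(yaw)]);O=np.array([.4275,-.391])
for n,sg in(("crank",1),("plain",-1)):
    for nm,x,z in(("journal",0,.095),("keeper tip shut",-.008,.114)):
        p=O+x*ex+sg*.094*ey;print(n,nm,((proj(d,[[*p,z]])[0]-[150,60])*2.5).round())
```

```text
crank journal [251. 190.]
crank keeper tip shut [230. 195.]
plain journal [252. 582.]
plain keeper tip shut [235. 606.]
```

View pics/w6.png

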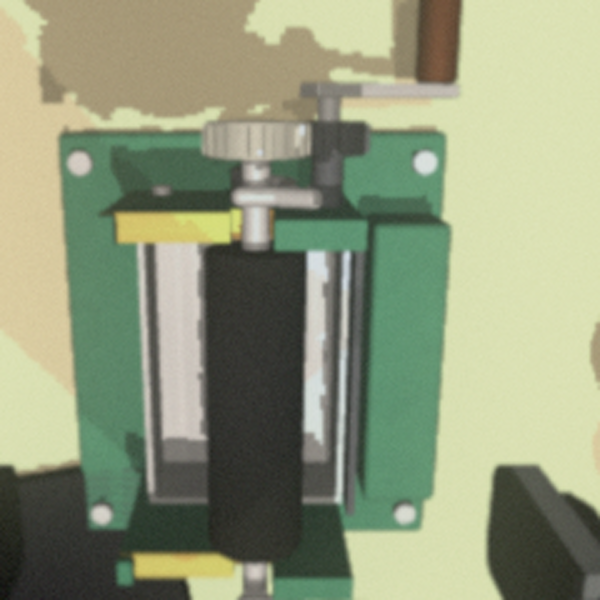

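The crank keeper nose ends at (233,195), against (230,195) predicted for shut, with the shaft under it. The plain end is cut off at the bottom of the crop, so I'm checking it in the same picture.

Run:
```python
from h import *
import pickle
d=pickle.load(open("w6.pkl","rb"))
cv2.imwrite("pics/w7.png",cv2.resize(d["frame"][260:350,190:310,::-1],(800,600),interpolation=cv2.INTER_CUBIC))
yaw=np.radians(-2.4);ex=np.array([np.cos(yaw),np.sin(yaw)]);ey=np.array([-np.sin(yaw),np.cos(yaw)]);O=np.array([.4275,-.391])
for x,z,t in((0,.095,"journal"),(-.008,.114,"nose tip"),(-.008,.106,"nose tip low"),(-.002,.045,"pivot")):
    p=O+x*ex-.094*ey;print(t,((proj(d,[[*p,z]])[0]-[190,260])*6.667).round())
```

```text
journal [405. 220.]
nose tip [359. 284.]
nose tip low [360. 256.]
pivot [396.  77.]
```

View pics/w7.png

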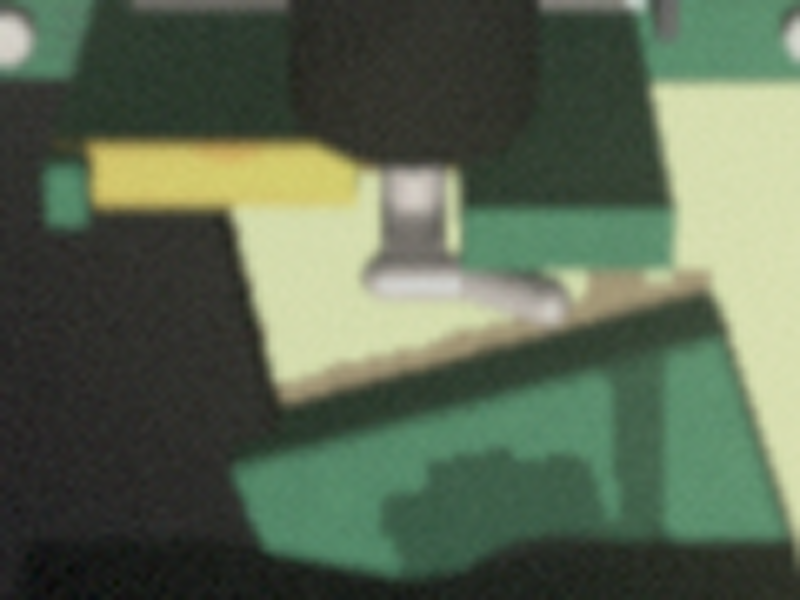

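The plain keeper's nose tip is at about (363,280), against (359,284) predicted for shut, with the shaft under it. Both ends are home, so I'm handing in.

```bash
python3 -c "
from rig import *
print(hand_in())"
```

```text
the job is handed in; nothing more can be done
None
```

The long roller is back in the gluing machine with its gear on the crank side. The last pictures show both shaft ends in their slots and both keepers shut; the gripper was clear, and I handed the job in at about 13 s without the result being reported back.

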